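# Dry-lay a slab-glass motif on the cartoon board

### The job

Lay out the slab-glass motif on the drawn cartoon (behind means towards the board's dark lath): the square slab in the middle cell between the two fixed leaded pieces, the hexagonal slab in the cell directly behind the round leaded piece, and the long bar slab in the cell directly in front of the diamond-shaped leaded piece, each lying flat and centred in its cell, with the square's sides and the bar's length parallel to the lath and the cell lines. Once all three lie there, stand the steel weight upright on the middle of the square slab to hold it down. Leave the hammer, the spool and the nail tray where they are.

Things in the scene. Friction and masses are not known exactly. Their poses are not given: they have to be found in the camera images.
- board: Fixed plywood board 332 x 332 x 12 mm; on its white paper, black lines draw 3 x 3 cells, 90 mm (x) by 100 mm (y), centres at x = -90, 0, 90, y = -100, 0, 100 mm. A dark lath 16 mm wide, 12 mm high on the board's top runs along y at x = +157 mm. Origin: underside, below the middle cell's centre; top at z = +12 mm. x points behind (to the lath, away from the robot), y left. Turned up to 0.2 rad.
- roundel: Fixed round leaded piece, 60 mm across, 8 mm high: dark edge and centre dot, greenish glass between. Lies on the board in the left or the right cell of the middle row. Origin: centre of its underside, on the board's top; axes parallel to the board's. The centre of the cell behind it is 90 mm along its +x.
- quarry: Fixed diamond-shaped leaded piece (44 mm square turned 45 degrees, 62 mm corner to corner, 8 mm high), dark edge, greenish glass; in the other outer cell of the middle row. Origin: centre of its underside, on the board's top; axes parallel to the board's (corners point along x and y). The centre of the cell in front of it is 90 mm along its -x.
- square_slab: Loose square slab of amber glass 56 x 56 x 22 mm, 0.17 kg, sides along its x and y. Origin: centre of its underside, z up. Starts flat on the bench beside the board.
- bar_slab: Loose oblong slab of amber glass, 34 mm along x, 80 mm along y, 22 mm high, 0.15 kg. Origin: centre of its underside, z up. Starts flat on the bench beside the board.
- hex_slab: Loose regular hexagonal slab of amber glass, 46 mm across flats, 22 mm high, about 0.1 kg; one pair of flats faces +x and -x, the others are at 60 degree steps. It may be laid at any yaw. Origin: centre of its underside, z up. Starts flat on the bench beside the board.
- weight: Loose steel weight, 0.28 kg: a round foot 44 mm across and 20 mm high with an upright round grip post 20 mm across above it, from 22 to 50 mm height. Origin: centre of its underside, z up. Starts upright on the bench beside the board.
- hammer: Bystander: hammer lying on the bench at the left, not to be disturbed. Origin: about under the middle of the tool.
- solder_spool: Bystander: standing aluminium solder spool, 60 mm across, 44 mm high, at the far left. Origin: centre of its underside.
- nail_tray: Bystander: grey open tray 80 x 110 x 30 mm with nails, at the far right. Origin: centre of its underside.
Things that resemble listed ones, but are neither listed nor needed, are in the scene too. Leave any orange or red look-alike of the weight alone.

How it is judged:
By the outcome, as a careful person would: the job done as asked, in the order asked, and still so for the second after the job is handed in, with the robot touching nothing.
It also fails if it takes over 112 s, if anything falls off the work surface, if the arm or the gripper's body presses on something with over 40 N, if the wrist force passes 120 N, or if a joint passes its speed limit or range.

### The arm

A 7-joint arm with a two-finger parallel gripper is mounted at the origin on the work surface. World frame = base frame: x ahead of the robot, y to its left, z up, the work surface at z = 0. Lengths are in m, angles in degrees, forces in N, time in s.
With the tool pointing down it reaches from about 0.425 to 0.875 m from the base axis. Payload 4.7 kg.
Tool frame: the origin (TCP) lies at the very end of the fingers, on their centre line; the grasp point (between the pads) lies 19 mm behind it; z points along the fingers, y is the line along which they close (so a half turn about z gives the same grasp; the last joint's range is limited). The gripper opens to 87 mm and grips with 3 to 60 N. Pads are 19 mm wide; open, the fingers measure 117 mm over their backs; the gripper's body (75 mm by 190 mm) begins 51 mm behind the grasp point.
Start: joints at [-75.281, 18.392, -4.016, 83.108, 1.295, 78.541, -3.26], TCP at [0.156, 0.631, 0.223] pointing down, gripper open.
Joint ranges: [-163.93, 163.93], [-17.29, 119.83], [-79.2, 71.16], [3.27, 140.29], [-89.18, 269.18], [5.43, 117.66], [-154.24, 154.24]. Speed limits (degrees/s): [147.25, 147.25, 180, 180, 180, 180, 180].

### API

Orientations are given as [roll, pitch, yaw] about the fixed x, y, z axes, in that order (R = Rz(yaw) Ry(pitch) Rx(roll)).
In Python, from cell import get_obs, read_camera, sign_off, silhouettes gives the robot as it stands.
- The arm moves only by the tool play_rows, never from a script. Its argument "steps" is a list that holds one entry, the list of rows, each a list of 7 numbers: the shift along the tool's x, y, z in m, then the turn, a rotation vector about the tool's x, y, z in rad, then the finger opening in m, from 0 to 0.087. A call has 1 to 12 rows; each row shifts and turns the commanded pose from where the row before left it, along the tool's axes as they then stand; what a row does not reach is not made up. A row lasts 1/10 s, in which the tool goes at most 50 mm and 8.59 degrees, less where a joint would pass 70% of its speed; a pose out of reach is approached as far as the arm can. A call is refused whole if a number of a shift passes 0.05 or a number of a turn 0.15, either way. A call with a gripper value outside its range is refused whole. The fingers move at their own pace and stop on an object; "force" is the grip in N (left out, the last holds). Time passes only in rows, so rows that do not move let the fingers close. It gives the time, the measured TCP pose, the force, the opening and the grip force at its end, in the units of the state.
- get_obs(): the state, without advancing time (a new reading comes with each control period).
- read_camera(name): name is "side" or "top"; returns a dict with "frame" (400x640x3 uint8, red, green, blue), "intrinsics" (3x3 intrinsics, pixels), "view" (4x4, takes a point from world to camera coordinates). Camera axes: x right, y up, looking along -z (the intrinsics and any distortion apply to the point x, -y, -z); pixel columns grow to the right and rows downward; lengths in m; the calibration is good to about 2 mm. A picture is of the moment at which its call begins. There is no depth.
- sign_off(): hands the job in; it is judged then, once.
Trained networks look in the newest picture that a camera, given by its name, has taken for a name from the list of things; names that differ only in an ending like _2 or _b are one class to them, and where a whole thing is asked for, a point or a joint stands for the part that bears it (a point fixed in the world has none). Each returns a list of dicts, best first, with "p" (0 to 1); they miss things now and then, are a little off and sometimes report something else, mostly with a low value. They report only what shows in the picture. A call takes as long as a camera call. They do not tell look-alikes from the thing itself.
- silhouettes(camera, name): "pixels" (400x640 bool, what is visible of it) and "extent" ([left, top, right, bottom] in pixels, round what is visible of it).
The state is a dict: "time_s": time; "qpos": joint angles; "joint_velocities": joint speeds; "effort": joint torques, N m; "tool_pos": TCP position; "tool_rot": TCP orientation; "force": force on the tool from outside, world axes, zero at the start; "wrist_torque": the same for the moment, N m; "grip_width": finger opening in m; "grasp_force": force on a finger pad.
Only numpy, scipy, OpenCV 4.12 (cv2) and the standard library are available. Lean on these libraries where they do the work, as an engineer would, in place of code of your own. Each camera call takes 0.05 s, during which the arm holds its last target. There are 200 camera calls.

## Working session

There is one attempt and no reset: what is moved stays moved. The work goes in short steps, Python scripts to look and compute and a tool call to move; the robot and the scene stay as the last step left them, time stands still between calls to the robot, and variables do not carry over. Pictures are saved under pics/ and viewed, at most 14 in all, crops included, and the job is handed in when it is done.

Besides the shell and the picture viewer there is one more tool, called after ">>>" as a command line: name --argument value ..., lists and objects as JSON in quotes. play_rows: Moves the arm, as the interface text tells. Its arguments: {"type":"object","properties":{"steps":{"type":"array","items":{"type":"array","items":{"type":"array","items":{"type":"number"}}}},"force":{"type":"number"}},"required":["steps"]}

```bash
ls; mkdir -p pics
cat > h.py <<'E'
import numpy as np,cv2
from cell import *
def ray(cam,uv,z):
    K=np.array(cam["intrinsics"]);V=np.array(cam["view"])
    d=np.linalg.inv(K)@np.array([uv[0],uv[1],1.0]); d=np.array([d[0],-d[1],-d[2]])
    R=V[:3,:3];o=-R.T@V[:3,3];w=R.T@d
    return o+w*(z-o[2])/w[2]
def proj(cam,p):
    K=np.array(cam["intrinsics"]);V=np.array(cam["view"])
    c=V[:3,:3]@np.array(p)+V[:3,3]; q=K@np.array([c[0],-c[1],-c[2]]); return q[:2]/q[2]
E
python3 - <<'E'
from h import *
for n in("top","side"):
    c=read_camera(n); cv2.imwrite(f"pics/{n}0.png",c["frame"][:,:,::-1]); print(n,c.keys(),c["intrinsics"],np.round(c["view"],3).tolist())
    for t in["board","roundel","quarry","square_slab","bar_slab","hex_slab","weight","hammer","solder_spool","nail_tray"]:
        for s in silhouettes(n,t)[:3]:
            m=s["pixels"]; v,u=np.nonzero(m)
            print(t,round(s["p"],2),s["extent"],len(u),np.round(ray(c,(u.mean(),v.mean()),0.02)[:2],3))
print(get_obs())
E
```

```text
pics
top dict_keys(['frame', 'intrinsics', 'view']) [[383.81886483   0.         319.54134303]
 [  0.         383.81886483 202.11153264]
 [  0.           0.           1.        ]] [[-0.027, -0.999, -0.023, 0.12], [0.995, -0.029, 0.092, -0.568], [-0.093, -0.02, 0.996, -1.014], [0.0, 0.0, 0.0, 1.0]]
board 0.8 [282.1, 146.2, 414.1, 274.1] 13931 [0.544 0.025]
roundel 0.8 [376.2, 198.3, 397.1, 225.1] 354 [ 0.548 -0.075]
square_slab 0.56 [458.0, 242.2, 485.7, 267.3] 514 [ 0.421 -0.3  ]
bar_slab 0.78 [222.3, 251.6, 252.2, 277.2] 365 [0.42  0.328]
hex_slab 0.72 [480.1, 193.7, 502.7, 212.1] 331 [ 0.556 -0.359]
weight 0.7 [220.0, 207.1, 236.7, 222.8] 193 [0.545 0.357]
weight 0.66 [251.7, 204.0, 267.9, 218.9] 204 [0.549 0.267]
weight 0.66 [195.2, 233.5, 215.1, 250.6] 214 [0.479 0.42 ]
hammer 0.82 [154.2, 174.3, 199.1, 272.3] 1123 [0.54  0.513]
hammer 0.43 [373.0, 198.0, 398.5, 221.2] 376 [ 0.549 -0.075]
solder_spool 0.76 [219.7, 145.9, 242.9, 168.9] 437 [0.707 0.342]
nail_tray 0.83 [464.8, 137.1, 513.8, 170.4] 1349 [ 0.695 -0.363]
side dict_keys(['frame', 'intrinsics', 'view']) [[399.72162783   
[... 1034 characters left out ...]
 1.1, 'qpos': array([-75.28140687,  18.39257299,  -4.01748898,  83.10689761,
         1.29474831,  78.54110595,  -3.25885775]), 'joint_velocities': array([ 0.06958084,  0.02288918, -0.02892918, -0.09701533, -0.05529358,
       -0.03692151,  0.06777784]), 'effort': array([ 3.20177651e-04, -4.91103494e+01, -4.03003860e-01, -3.12775791e+01,
       -6.36421354e-02,  3.36229603e-02,  3.85028227e-05]), 'tool_pos': array([0.15628423, 0.63095674, 0.22258508]), 'tool_rot': array([1.79995452e+02, 2.01400837e-03, 1.66092599e+02]), 'force': array([ 0.12804797, -0.97970605,  0.21045435]), 'wrist_torque': array([ 0.02203875, -0.03015524, -0.03458994]), 'grasp_force': 0.0, 'grip_width': 0.0869838321663238}
```

View pics/top0.png

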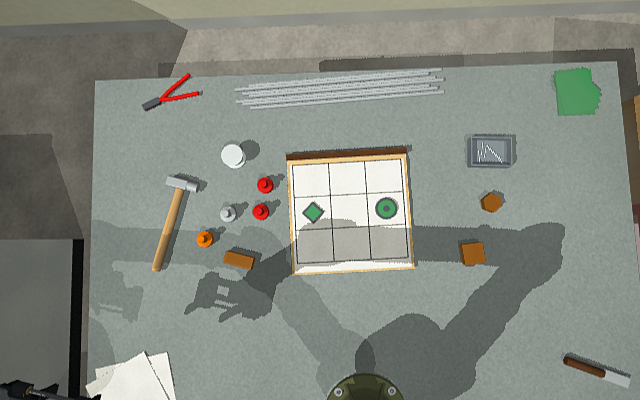

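View pics/side0.png

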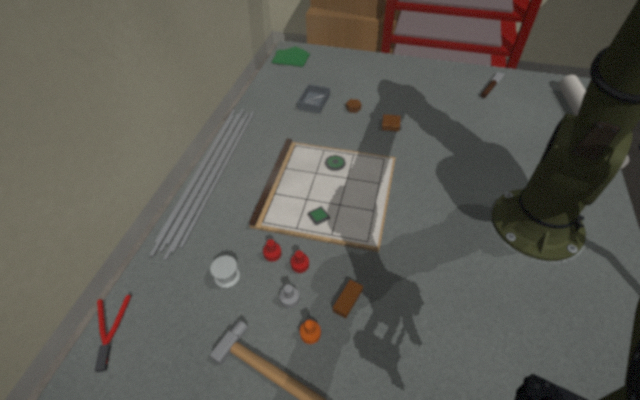

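The steel weight is the grey one at top (228,213). The reds at (265,185) and (261,211) and the orange at (205,239) are look-alikes. I'll fit the poses, and confirm the weight in an enlarged crop.

```bash
cat >> h.py <<'E'
from scipy.optimize import minimize
def box(a,b,z0,z1,cx=0,cy=0): return np.array([[cx+i*a/2,cy+j*b/2,z] for i in(-1,1) for j in(-1,1) for z in(z0,z1)])
def cyl(r,z0,z1,n=40,ph=0): return np.array([[r*np.cos(t),r*np.sin(t),z] for t in ph+np.arange(n)*2*np.pi/n for z in(z0,z1)])
M={"square_slab":[box(.056,.056,0,.022)],"bar_slab":[box(.034,.080,0,.022)],"hex_slab":[cyl(.023/np.cos(np.pi/6),0,.022,6,np.pi/6)],
"weight":[cyl(.022,0,.02),cyl(.010,.02,.05)],"board":[box(.332,.332,0,.012),box(.016,.332,.012,.024,.157,0)],
"roundel":[cyl(.03,0,.008)],"quarry":[cyl(.0311,0,.008,4)]}
def place(P,x,z):
    c,s=np.cos(x[2]),np.sin(x[2]); return P@np.array([[c,s,0],[-s,c,0],[0,0,1]])+[x[0],x[1],z]
def render(cam,name,x,z,S=8):
    im=np.zeros((400*S//1,640*S//1),np.uint8) if 0 else None
    hs=[]
    for P in M[name]:
        uv=np.array([proj(cam,p) for p in place(P,x,z)]); hs.append(cv2.convexHull(uv.astype(np.float32))[:,0])
    return hs
def fit(cam,name,mask,x0,z):
    """x,y,yaw maximising IoU of hull and mask, on an 6x crop"""
    S=6; v,u=np.nonzero(mask); u0,v0=u.min()-6,v.min()-6; w,h=u.max()-u0+7,v.max()-v0+7
    m=cv2.resize(mask[v0:v0+h,u0:u0+w].astype(np.uint8)*255,(w*S,h*S),interpolation=cv2.INTER_LINEAR)/255.
    def cost(x):
        im=np.zeros(m.shape,np.uint8)
        for hh in render(cam,name,x,z):
            cv2.fillPoly(im,[np.round(((hh-[u0,v0]+.5)*S-.5)*16).astype(np.int32)],1,shift=4)
        return -np.minimum(im,m).sum()/np.maximum(im,m).sum()
    best=None
    for yaw in x0[2]:
        s=np.array([x0[0],x0[1],yaw]); r=minimize(cost,s,method="Nelder-Mead",options=dict(initial_simplex=[s,s+[.006,0,0],s+[0,.006,0],s+[0,0,.2]],xatol=1e-4,fatol=1e-5))
        if best is None or r.fun<best.fun: best=r
    return best.x,-best.fun
E
cat > m.py <<'E'
from h import *
import sys
G={"square_slab":(.42,-.30,np.arange(0,1.5,.3),0),"bar_slab":(.42,.33,np.arange(0,3.1,.4),0),"hex_slab":(.555,-.352,np.arange(0,1,.25),0),
"weight":(.544,.36,[0],0),"board":(.54,.025,[-.1,.1],0),"roundel":(.547,-.07,[0],.012),"quarry":(.541,.131,[0],.012)}
for n in("top","side"):
    c=read_camera(n)
    if n=="top": I=c["frame"][:,:,::-1].copy()
    for t,(x,y,ys,z) in G.items():
        b=None
        for s in silhouettes(n,t):
            v,u=np.nonzero(s["pixels"]); p=ray(c,(u.mean(),v.mean()),z+.01)
            d=np.hypot(p[0]-x,p[1]-y)
            if d<.04 and (b is None or d<b[0]): b=(d,s)
        if b is None: print(n,t,"none"); continue
        X,q=fit(c,t,b[1]["pixels"],(x,y,ys),z); print(n,t,np.round(X[:2]*1000,1),round(np.degrees(X[2]),1),round(q,3))
        if t=="board": XB=X
    if n=="top" : cs,XBt=c,XB
x=XBt; B=cv2.resize(I[130:290,180:520],None,fx=2.35,fy=2.35,interpolation=cv2.INTER_CUBIC)
def L(a,b):
    q=[proj(cs,place(np.array([[*p,.012]]),x,0)[0]) for p in(a,b)]
    cv2.line(B,*[tuple(int(k) for k in np.round((np.array(r)-[180,130]+.5)*2.35-.5)) for r in q],(255,0,255),1)
for k in(-.045,.045): L((k,-.166),(k,.166))
for k in(-.05,.05): L((-.166,k),(.166,k))
cv2.imwrite("pics/fit.png",B)
E
python3 m.py
```

```text
top square_slab [ 421.8 -303.2] 6.2 0.925
top bar_slab [420.1 329.2] -14.8 0.923
top hex_slab [ 556.6 -360.6] -21.7 0.919
top weight [545.2 357.5] 12.9 0.915
top board [546.1  24.3] 1.7 0.941
top roundel [550.2 -75.3] 2.3 0.885
top quarry [544.  125.3] 1.9 0.907
side square_slab [ 418.3 -300. ] 97.8 0.902
side bar_slab [419.1 330.9] -15.8 0.923
side hex_slab [ 555.3 -360.1] 24.5 0.837
side weight [545.4 358.8] 4.9 0.88
side board [544.3  26.2] 1.5 0.942
side roundel [546.6 -72.4] 7.3 0.924
side quarry [542.2 125.5] 3.0 0.895
```

View pics/fit.png

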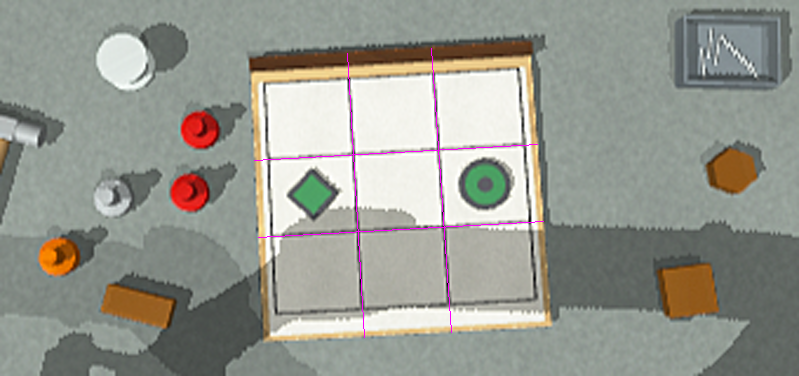

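The overlaid grid falls on the drawn lines. At crop (113,195) the steel weight shows grey with a post, clearly different from the reds at (200,130) and (190,190) and the orange at (58,257). The hex yaw is still ambiguous, so I'll refit it on colour and plan the first approach to the square.

```bash
cat > plan.py <<'E'
import sys,json; from h import *
# args: x,y,z(mm),yaw,open(mm)[,step mm] ... from current pose; prints rows
def plan(wps):
    o=get_obs(); p=np.array(o["tool_pos"]); r=o["tool_rot"]; a=r[2]; rows=[]
    print("now",round(o["time_s"],1),np.round(p*1000,1),np.round(r,1),"F",np.round(o["force"],1),round(o["grip_width"]*1000,1),round(o["grasp_force"],1))
    for w in wps:
        t=np.array(w[:3])/1000; d=(w[3]-a+180)%360-180; st=w[5]/1000 if len(w)>5 else .042
        n=max(1,int(np.ceil(np.linalg.norm(t-p)/st)),int(np.ceil(abs(d)/8.3)))
        P0=p.copy();A0=a
        for i in range(1,n+1):
            g=P0+(t-P0)*i/n; c,s=np.cos(np.radians(a)),np.sin(np.radians(a)); e=g-p
            sh=np.round([c*e[0]+s*e[1],s*e[0]-c*e[1],-e[2]],4 if i==n else 3)+0.
            tr=round(-np.radians(A0+d*i/n-a),3)+0.
            p=p+[c*sh[0]+s*sh[1],s*sh[0]-c*sh[1],-sh[2]]; a-=np.degrees(tr)
            rows.append([*sh.tolist(),0,0,tr,w[4]/1000])
    for i in range(0,len(rows),12): print(json.dumps(rows[i:i+12]))
if __name__=="__main__": plan([[float(v) for v in s.split(",")] for s in sys.argv[1:]])
E
python3 - <<'E'
from h import *
for n in("top","side"):
    c=read_camera(n); I=c["frame"]; h=cv2.cvtColor(I,cv2.COLOR_RGB2HSV)
    for t,x,y,ys in(("hex_slab",.556,-.36,np.arange(0,1,.15)),("square_slab",.42,-.3016,[.1,.2,0])):
        u,v=np.round(proj(c,(x,y,.01))).astype(int); m=np.zeros(I.shape[:2],bool); R=np.s_[v-20:v+20,u-20:u+20]
        m[R]=((h[...,1]>110)&(h[...,0]<25))[R]
        print(n,t,m.sum(),fit(c,t,m,(x,y,ys),0))
E
python3 plan.py 380,560,220,130,87 580,300,220,40,87 580,-100,200,7,87 420,-301.6,150,7,87 420,-301.6,40,7,87
```

```text
top hex_slab 302 (array([ 0.55807215, -0.36273594,  0.66063889]), np.float64(0.9180346644012485))
top square_slab 489 (array([ 0.42225373, -0.30363798,  0.10720666]), np.float64(0.9222040535949616))
side hex_slab 124 (array([ 0.55435766, -0.36346458,  1.23486066]), np.float64(0.6982567419874524))
side square_slab 249 (array([ 0.42033333, -0.30526667,  0.08888889]), np.float64(0.8271471761316054))
now 2.0 [156.3 630.9 222.6] [180.    0.  166.1] F [-0.  -0.  -0.2] 87.0 0.0
[[-0.039, -0.003, 0.0, 0, 0, 0.105, 0.087], [-0.039, 0.002, 0.001, 0, 0, 0.105, 0.087], [-0.039, 0.006, 0.0, 0, 0, 0.105, 0.087], [-0.038, 0.009, 0.001, 0, 0, 0.105, 0.087], [-0.036, 0.014, 0.0, 0, 0, 0.105, 0.087], [-0.0353, 0.0174, 0.0006, 0, 0, 0.105, 0.087], [-0.03, -0.001, 0.0, 0, 0, 0.143, 0.087], [-0.029, 0.003, 0.0, 0, 0, 0.143, 0.087], [-0.029, 0.007, 0.0, 0, 0, 0.142, 0.087], [-0.028, 0.011, 0.0, 0, 0, 0.143, 0.087], [-0.026, 0.015, 0.0, 0, 0, 0.143, 0.087], [-0.023, 0.019, 0.0, 0, 0, 0.143, 0.087]]
[[-0.021, 0.022, 0.0, 0, 0, 0.142, 0.087], [-0.017, 0.024, 0.0, 0, 0, 0.143, 0.087], [-0.013, 0.026, 0.0, 0, 
[... 250 characters left out ...]
.002, 0, 0, 0.057, 0.087], [-0.018, 0.035, 0.002, 0, 0, 0.058, 0.087], [-0.016, 0.037, 0.002, 0, 0, 0.057, 0.087], [-0.013, 0.038, 0.002, 0, 0, 0.058, 0.087]]
[[-0.012, 0.038, 0.002, 0, 0, 0.057, 0.087], [-0.01, 0.039, 0.002, 0, 0, 0.058, 0.087], [-0.0067, 0.0391, 0.002, 0, 0, 0.058, 0.087], [-0.026, 0.026, 0.007, 0, 0, 0.0, 0.087], [-0.026, 0.026, 0.007, 0, 0, 0.0, 0.087], [-0.027, 0.025, 0.007, 0, 0, 0.0, 0.087], [-0.026, 0.026, 0.008, 0, 0, 0.0, 0.087], [-0.026, 0.026, 0.007, 0, 0, 0.0, 0.087], [-0.026, 0.026, 0.007, 0, 0, 0.0, 0.087], [-0.0263, 0.0257, 0.007, 0, 0, 0.0, 0.087], [0.0, 0.0, 0.037, 0, 0, 0.0, 0.087], [0.0, 0.0, 0.036, 0, 0, 0.0, 0.087]]
[[0.0, 0.0, 0.037, 0, 0, 0.0, 0.087]]
```

>>> play_rows --steps '[[[-0.039,-0.003,0.0,0,0,0.105,0.087],[-0.039,0.002,0.001,0,0,0.105,0.087],[-0.039,0.006,0.0,0,0,0.105,0.087],[-0.038,0.009,0.001,0,0,0.105,0.087],[-0.036,0.014,0.0,0,0,0.105,0.087],[-0.0353,0.0174,0.0006,0,0,0.105,0.087],[-0.03,-0.001,0.0,0,0,0.143,0.087],[-0.029,0.003,0.0,0,0,0.143,0.087],[-0.029,0.007,0.0,0,0,0.142,0.087],[-0.028,0.011,0.0,0,0,0.143,0.087],[-0.026,0.015,0.0,0,0,0.143,0.087],[-0.023,0.019,0.0,0,0,0.143,0.087]]]'

```text
time_s: 3.2
tool_pos: [0.4898, 0.4173, 0.2201]
tool_rot: [180.0, -0.0, 80.6]
force: [0.1, -0.1, 0.8]
grip_width: 0.0873
grasp_force: 0.0
```

>>> play_rows --steps '[[[-0.021,0.022,0.0,0,0,0.142,0.087],[-0.017,0.024,0.0,0,0,0.143,0.087],[-0.013,0.026,0.0,0,0,0.143,0.087],[-0.01,0.029,0.0,0,0,0.143,0.087],[-0.0054,0.029,0.0,0,0,0.143,0.087],[-0.026,0.031,0.002,0,0,0.058,0.087],[-0.024,0.032,0.002,0,0,0.057,0.087],[-0.022,0.033,0.002,0,0,0.058,0.087],[-0.02,0.035,0.002,0,0,0.057,0.087],[-0.018,0.035,0.002,0,0,0.058,0.087],[-0.016,0.037,0.002,0,0,0.057,0.087],[-0.013,0.038,0.002,0,0,0.058,0.087]]]'

```text
time_s: 4.4
tool_pos: [0.5804, 0.0184, 0.2062]
tool_rot: [-180.0, -0.0, 16.8]
force: [0.8, 0.9, -0.1]
grip_width: 0.0871
grasp_force: 0.0
```

>>> play_rows --steps '[[[-0.012,0.038,0.002,0,0,0.057,0.087],[-0.01,0.039,0.002,0,0,0.058,0.087],[-0.0067,0.0391,0.002,0,0,0.058,0.087],[-0.026,0.026,0.007,0,0,0.0,0.087],[-0.026,0.026,0.007,0,0,0.0,0.087],[-0.027,0.025,0.007,0,0,0.0,0.087],[-0.026,0.026,0.008,0,0,0.0,0.087],[0,0,0,0,0,0,0.087]]]'

```text
time_s: 5.2
tool_pos: [0.484, -0.2201, 0.1704]
tool_rot: [180.0, 0.1, 6.5]
force: [0.7, -0.1, -0.2]
grip_width: 0.0871
grasp_force: 0.0
```

```bash
python3 plan.py 421,-302.5,80,7,87 421,-302.5,4,7,87,30
```

```text
now 5.2 [ 484.  -220.1  170.4] [1.8e+02 1.0e-01 6.5e+00] F [ 0.7 -0.1 -0.2] 87.1 0.0
[[-0.018, 0.019, 0.023, 0, 0, -0.002, 0.087], [-0.018, 0.018, 0.022, 0, 0, -0.003, 0.087], [-0.018, 0.019, 0.023, 0, 0, -0.002, 0.087], [-0.0181, 0.0186, 0.0224, 0, 0, -0.002, 0.087], [0.0, 0.0, 0.025, 0, 0, 0.0, 0.087], [0.0, 0.0, 0.026, 0, 0, 0.0, 0.087], [0.0, 0.0, 0.025, 0, 0, 0.0, 0.087]]
```

>>> play_rows --steps '[[[-0.018,0.019,0.023,0,0,-0.002,0.087],[-0.018,0.018,0.022,0,0,-0.003,0.087],[-0.018,0.019,0.023,0,0,-0.002,0.087],[-0.018,0.0186,0.0224,0,0,-0.002,0.087],[0.0,0.0,0.025,0,0,0.0,0.087],[0.0,0.0,0.026,0,0,0.0,0.087],[0.0,0.0,0.022,0,0,0.0,0.087],[0,0,0,0,0,0,0.087]]]'

```text
time_s: 6.0
tool_pos: [0.4245, -0.2963, 0.0051]
tool_rot: [-179.8, 0.3, 7.5]
force: [0.0, 0.8, 0.5]
grip_width: 0.0874
grasp_force: 0.0
```

>>> play_rows --force 10 --steps '[[[0,0,0,0,0,0,0.03],[0,0,0,0,0,0,0.03],[0,0,0,0,0,0,0.03],[0,0,0,0,0,0,0.03],[0,0,0,0,0,0,0.03],[0,0,0,0,0,0,0.03],[0,0,0,0,0,0,0.03],[0,0,0,0,0,0,0.03]]]'

```text
time_s: 6.8
tool_pos: [0.4271, -0.2988, 0.0085]
tool_rot: [179.9, -0.1, 7.5]
force: [0.2, -0.7, 6.3]
grip_width: 0.0555
grasp_force: 10.0
```

>>> play_rows --steps '[[[0,0,0,0,0,0,0.087],[0,0,0,0,0,0,0.087],[0,0,0,0,0,0,0.087]]]'

```text
time_s: 7.1
tool_pos: [0.4257, -0.2974, 0.0071]
tool_rot: [-179.9, 0.1, 7.5]
force: [0.2, 0.4, -0.3]
grip_width: 0.0726
grasp_force: 0.0
```

```bash
python3 plan.py 421,-299,40,7,87,50 421,-299,40,97,87 421,-299,4,97,87,30
```

```text
now 7.1 [ 425.7 -297.4    7.1] [-1.799e+02  1.000e-01  7.500e+00] F [ 0.2  0.4 -0.3] 72.6 0.0
[[-0.0049, 0.001, -0.0329, 0, 0, 0.009, 0.087], [0.0, 0.0, 0.0, 0, 0, -0.143, 0.087], [0.0, 0.0, 0.0, 0, 0, -0.143, 0.087], [0.0, 0.0, 0.0, 0, 0, -0.142, 0.087], [0.0, 0.0, 0.0, 0, 0, -0.143, 0.087], [0.0, 0.0, 0.0, 0, 0, -0.143, 0.087], [0.0, 0.0, 0.0, 0, 0, -0.143, 0.087], [0.0, 0.0, 0.0, 0, 0, -0.143, 0.087], [0.0, 0.0, 0.0, 0, 0, -0.143, 0.087], [0.0, 0.0, 0.0, 0, 0, -0.142, 0.087], [0.0, 0.0, 0.0, 0, 0, -0.143, 0.087], [0.0, 0.0, 0.0, 0, 0, -0.143, 0.087]]
[[0.0, 0.0, 0.018, 0, 0, 0.0, 0.087], [0.0, 0.0, 0.018, 0, 0, 0.0, 0.087]]
```

>>> play_rows --steps '[[[-0.0049,0.001,-0.033,0,0,0.009,0.087],[0.0,0.0,0.0,0,0,-0.143,0.087],[0.0,0.0,0.0,0,0,-0.143,0.087],[0.0,0.0,0.0,0,0,-0.142,0.087],[0.0,0.0,0.0,0,0,-0.143,0.087],[0.0,0.0,0.0,0,0,-0.143,0.087],[0.0,0.0,0.0,0,0,-0.143,0.087],[0.0,0.0,0.0,0,0,-0.143,0.087],[0.0,0.0,0.0,0,0,-0.143,0.087],[0.0,0.0,0.0,0,0,-0.142,0.087],[0.0,0.0,0.0,0,0,-0.143,0.087],[0.0,0.0,0.0,0,0,-0.143,0.087]]]'

```text
time_s: 8.3
tool_pos: [0.421, -0.2992, 0.0402]
tool_rot: [-180.0, -0.0, 97.3]
force: [0.5, -0.3, -0.5]
grip_width: 0.0866
grasp_force: 0.0
```

>>> play_rows --steps '[[[0,0,0,0,0,0,0.087],[0,0,0,0,0,0,0.087],[0,0,0,0,0,0,0.087]]]'

```text
time_s: 8.6
tool_pos: [0.4213, -0.2995, 0.0404]
tool_rot: [-180.0, -0.0, 96.9]
force: [-0.8, 0.3, -0.9]
grip_width: 0.0871
grasp_force: 0.0
```

```bash
python3 - <<'E'
from h import *
for i in range(6):
    c=read_camera("top"); o=get_obs(); print(np.round(o["tool_pos"]*1000,1),np.round(o["tool_rot"],1),np.round(o["joint_velocities"],2)[:3])
E
python3 plan.py 421,-299,4,97,87,30
```

```text
[ 421.4 -299.5   40.4] [-180.    -0.    96.9] [-0.02  0.09 -0.05]
[ 421.4 -299.5   40.5] [-180.    -0.    96.9] [ 0.05 -0.01 -0.08]
[ 421.5 -299.5   40.5] [-180.    -0.    96.9] [ 0.14 -0.06 -0.1 ]
[ 421.5 -299.5   40.5] [-180.    -0.    96.9] [0.07 0.01 0.05]
[ 421.5 -299.6   40.5] [180.  -0.  97.] [ 0.12 -0.05 -0.01]
[ 421.5 -299.6   40.6] [180.  -0.  97.] [ 0.1  -0.03  0.01]
now 8.9 [ 421.5 -299.6   40.6] [180.  -0.  97.] F [-0.3  0.4 -0.5] 87.4 0.0
[[0.0, 0.0, 0.018, 0, 0, 0.0, 0.087], [0.0006, -0.0004, 0.0186, 0, 0, -0.001, 0.087]]
```

>>> play_rows --force 20 --steps '[[[0,0,0.018,0,0,0,0.087],[0,0,0.018,0,0,0,0.087],[0,0,0,0,0,0,0.087],[0,0,0,0,0,0,0.03],[0,0,0,0,0,0,0.03],[0,0,0,0,0,0,0.03],[0,0,0,0,0,0,0.03],[0,0,0,0,0,0,0.03],[0,0,0,0,0,0,0.03],[0,0,0,0,0,0,0.03]]]'

```text
time_s: 9.9
tool_pos: [0.4213, -0.2998, 0.0049]
tool_rot: [-180.0, -0.0, 97.0]
force: [-2.4, 1.2, 6.0]
grip_width: 0.0559
grasp_force: 20.0
```

```bash
python3 plan.py 421,-299,80,97,30,30 545.5,25.5,90,91.6,30
```

```text
now 9.9 [ 421.3 -299.8    4.9] [-180.   -0.   97.] F [-2.4  1.2  6. ] 55.9 20.0
[[0.0, 0.0, -0.025, 0, 0, 0.0, 0.03], [0.001, 0.0, -0.025, 0, 0, 0.0, 0.03], [-0.0002, -0.0002, -0.0251, 0, 0, 0.0, 0.03], [0.034, 0.018, -0.001, 0, 0, 0.01, 0.03], [0.034, 0.018, -0.001, 0, 0, 0.011, 0.03], [0.035, 0.017, -0.001, 0, 0, 0.01, 0.03], [0.035, 0.017, -0.001, 0, 0, 0.011, 0.03], [0.034, 0.017, -0.002, 0, 0, 0.01, 0.03], [0.035, 0.016, -0.001, 0, 0, 0.011, 0.03], [0.036, 0.016, -0.001, 0, 0, 0.01, 0.03], [0.035, 0.016, -0.001, 0, 0, 0.011, 0.03], [0.0354, 0.015, -0.001, 0, 0, 0.01, 0.03]]
```

>>> play_rows --steps '[[[0.0,0.0,-0.025,0,0,0.0,0.03],[0.001,0.0,-0.025,0,0,0.0,0.03],[-0.0002,-0.0002,-0.0251,0,0,0.0,0.03],[0.034,0.018,-0.001,0,0,0.01,0.03],[0.034,0.018,-0.001,0,0,0.011,0.03],[0.035,0.017,-0.001,0,0,0.01,0.03],[0.035,0.017,-0.001,0,0,0.011,0.03],[0.034,0.017,-0.002,0,0,0.01,0.03],[0.035,0.016,-0.001,0,0,0.011,0.03],[0.036,0.016,-0.001,0,0,0.01,0.03],[0.035,0.016,-0.001,0,0,0.011,0.03],[0.0354,0.015,-0.001,0,0,0.01,0.03]]]'

```text
time_s: 11.1
tool_pos: [0.5458, 0.0276, 0.0891]
tool_rot: [-180.0, -0.0, 91.6]
force: [0.6, -0.2, -1.7]
grip_width: 0.0557
grasp_force: 20.0
```

>>> play_rows --steps '[[[0,0,0,0,0,0,0.03],[0,0,0,0,0,0,0.03],[0,0,0,0,0,0,0.03],[0,0,0,0,0,0,0.03]]]'

```text
time_s: 11.5
tool_pos: [0.5452, 0.0241, 0.0894]
tool_rot: [-180.0, 0.0, 91.5]
force: [-0.4, -0.8, -1.4]
grip_width: 0.0558
grasp_force: 20.0
```

```bash
python3 plan.py 545.5,25.5,30,91.6,30,30 545.5,25.5,17,91.6,30,7
```

```text
now 11.5 [545.2  24.1  89.4] [-180.     0.    91.5] F [-0.4 -0.8 -1.4] 55.8 20.0
[[0.001, 0.0, 0.03, 0, 0, -0.001, 0.03], [0.0004, 0.0004, 0.0294, 0, 0, -0.001, 0.03], [0.0, 0.0, 0.007, 0, 0, 0.0, 0.03], [0.0, 0.0, 0.006, 0, 0, 0.0, 0.03]]
```

>>> play_rows --steps '[[[0,0,0.03,0,0,0,0.03],[0,0,0.0294,0,0,0,0.03],[0,0,0.006,0,0,0,0.03],[0,0,0.005,0,0,0,0.03],[0,0,0,0,0,0,0.03],[0,0,0,0,0,0,0.03],[0,0,0,0,0,0,0.03]]]'

```text
time_s: 12.2
tool_pos: [0.5467, 0.0258, 0.0205]
tool_rot: [179.9, -0.0, 91.6]
force: [0.5, 0.7, -2.0]
grip_width: 0.056
grasp_force: 20.0
```

>>> play_rows --steps '[[[0,-0.001,0.003,0,0,0,0.03],[0,0,0,0,0,0,0.03],[0,0,0,0,0,0,0.03]]]'

```text
time_s: 12.5
tool_pos: [0.5454, 0.0258, 0.0169]
tool_rot: [179.9, -0.0, 91.6]
force: [0.4, 0.5, 0.2]
grip_width: 0.0559
grasp_force: 20.0
```

>>> play_rows --steps '[[[0,0,0,0,0,0,0.066],[0,0,0,0,0,0,0.066],[0,0,0,0,0,0,0.066],[0,0,-0.01,0,0,0,0.066],[0,0,-0.04,0,0,0,0.066],[0,0,-0.04,0,0,0,0.08]]]'

```text
time_s: 13.1
tool_pos: [0.5437, 0.0254, 0.1071]
tool_rot: [-179.9, 0.0, 91.6]
force: [0.1, 0.4, 1.0]
grip_width: 0.0691
grasp_force: 0.0
```

```bash
python3 - <<'E'
from h import *
P=[]
for n in("top","side"):
    c=read_camera(n); I=c["frame"]
    u,v=np.round(proj(c,(.557,-.361,.011))).astype(int)
    P.append(cv2.resize(I[v-18:v+18,u-18:u+18,::-1],(360,360),interpolation=cv2.INTER_CUBIC))
cv2.imwrite("pics/hex.png",np.hstack(P))
E
python3 plan.py 556,-361,150,0,80
```

```text
now 13.2 [549.   25.8 112.8] [ 1.794e+02 -1.000e-01  9.160e+01] F [0.6 0.3 0.1] 74.9 0.0
[[-0.032, 0.0, -0.003, 0, 0, 0.133, 0.08], [-0.032, 0.004, -0.003, 0, 0, 0.133, 0.08], [-0.031, 0.008, -0.003, 0, 0, 0.134, 0.08], [-0.03, 0.012, -0.003, 0, 0, 0.133, 0.08], [-0.028, 0.016, -0.004, 0, 0, 0.133, 0.08], [-0.026, 0.02, -0.003, 0, 0, 0.133, 0.08], [-0.022, 0.023, -0.003, 0, 0, 0.133, 0.08], [-0.02, 0.026, -0.003, 0, 0, 0.134, 0.08], [-0.016, 0.028, -0.003, 0, 0, 0.133, 0.08], [-0.012, 0.03, -0.003, 0, 0, 0.133, 0.08], [-0.008, 0.031, -0.003, 0, 0, 0.133, 0.08], [-0.0035, 0.0319, -0.0032, 0, 0, 0.133, 0.08]]
```

View pics/hex.png

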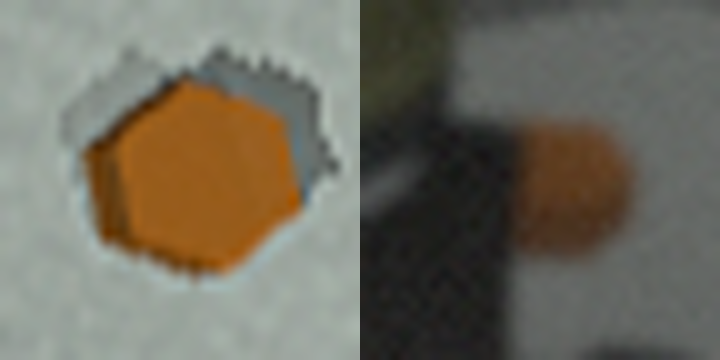

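The crop shows the hex's top-face vertices at (190,82), (283,118), (303,208) and so on. That puts its yaw at about −21°, which agrees with the top fit. I'll grip at tool yaw 69 first, then 9.

```bash
python3 plan.py 556,-360.5,130,69,80 556,-360.5,40,69,80,30 556,-360.5,4,69,80,15
```

```text
now 13.2 [549.   25.8 112.8] [ 1.794e+02 -1.000e-01  9.160e+01] F [0.6 0.3 0.1] 74.9 0.0
[[-0.039, 0.0, -0.002, 0, 0, 0.039, 0.08], [-0.038, 0.001, -0.001, 0, 0, 0.04, 0.08], [-0.039, 0.002, -0.002, 0, 0, 0.039, 0.08], [-0.038, 0.005, -0.002, 0, 0, 0.04, 0.08], [-0.038, 0.005, -0.002, 0, 0, 0.039, 0.08], [-0.038, 0.008, -0.001, 0, 0, 0.039, 0.08], [-0.038, 0.008, -0.002, 0, 0, 0.04, 0.08], [-0.037, 0.01, -0.002, 0, 0, 0.039, 0.08], [-0.037, 0.012, -0.002, 0, 0, 0.04, 0.08], [-0.0365, 0.0132, -0.0012, 0, 0, 0.039, 0.08], [0.0, 0.0, 0.03, 0, 0, 0.0, 0.08], [0.0, 0.0, 0.03, 0, 0, 0.0, 0.08]]
[[0.0, 0.0, 0.03, 0, 0, 0.0, 0.08], [0.0, 0.0, 0.012, 0, 0, 0.0, 0.08], [0.0, 0.0, 0.012, 0, 0, 0.0, 0.08], [0.0, 0.0, 0.012, 0, 0, 0.0, 0.08]]
```

>>> play_rows --steps '[[[-0.039,0.0,-0.002,0,0,0.039,0.08],[-0.038,0.001,-0.001,0,0,0.04,0.08],[-0.039,0.002,-0.002,0,0,0.039,0.08],[-0.038,0.005,-0.002,0,0,0.04,0.08],[-0.038,0.005,-0.002,0,0,0.039,0.08],[-0.038,0.008,-0.001,0,0,0.039,0.08],[-0.038,0.008,-0.002,0,0,0.04,0.08],[-0.037,0.01,-0.002,0,0,0.039,0.08],[-0.037,0.012,-0.002,0,0,0.04,0.08],[-0.0365,0.0132,-0.0012,0,0,0.039,0.08],[0.0,0.0,0.03,0,0,0.0,0.08],[0.0,0.0,0.03,0,0,0.0,0.08]]]'

```text
time_s: 14.4
tool_pos: [0.5517, -0.3634, 0.0638]
tool_rot: [179.9, 0.1, 68.8]
force: [-0.1, 0.7, -0.3]
grip_width: 0.0799
grasp_force: 0.0
```

>>> play_rows --steps '[[[0,0,0,0,0,0,0.08],[0,0,0,0,0,0,0.08],[0,0,0,0,0,0,0.08],[0,0,0,0,0,0,0.08]]]'

```text
time_s: 14.8
tool_pos: [0.553, -0.3611, 0.0655]
tool_rot: [179.8, 0.0, 69.1]
force: [0.4, -0.1, 0.9]
grip_width: 0.0802
grasp_force: 0.0
```

```bash
python3 plan.py 556,-360.5,4,69,80,22
```

```text
now 14.8 [ 553.  -361.1   65.5] [179.8   0.   69.1] F [ 0.4 -0.1  0.9] 80.2 0.0
[[0.001, 0.001, 0.02, 0, 0, 0.0, 0.08], [0.0, 0.001, 0.021, 0, 0, 0.001, 0.08], [0.0007, 0.0006, 0.0205, 0, 0, 0.0, 0.08]]
```

>>> play_rows --force 8 --steps '[[[0.001,0.001,0.02,0,0,0,0.08],[0,0.001,0.021,0,0,0,0.08],[0.0007,0.0006,0.02,0,0,0,0.08],[0,0,0,0,0,0,0.08],[0,0,0,0,0,0,0.03],[0,0,0,0,0,0,0.03],[0,0,0,0,0,0,0.03],[0,0,0,0,0,0,0.03],[0,0,0,0,0,0,0.03],[0,0,0,0,0,0,0.03],[0,0,0,0,0,0,0.03],[0,0,0,0,0,0,0.03]]]'

```text
time_s: 16.0
tool_pos: [0.555, -0.36, 0.0028]
tool_rot: [180.0, -0.0, 69.0]
force: [-0.6, 0.3, 2.8]
grip_width: 0.046
grasp_force: 8.0
```

>>> play_rows --steps '[[[0,0,0,0,0,0,0.07],[0,0,0,0,0,0,0.07],[0,0,-0.03,0,0,0,0.07],[0,0,0,0,0,0.131,0.07],[0,0,0,0,0,0.131,0.07],[0,0,0,0,0,0.131,0.07],[0,0,0,0,0,0.131,0.07],[0,0,0,0,0,0.131,0.07],[0,0,0,0,0,0.131,0.07],[0,0,0,0,0,0.131,0.07],[0,0,0,0,0,0.13,0.07],[0,0,0,0,0,0,0.07]]]'

```text
time_s: 17.2
tool_pos: [0.5547, -0.3598, 0.032]
tool_rot: [180.0, 0.0, 9.0]
force: [0.5, 0.4, -0.2]
grip_width: 0.0698
grasp_force: 0.0
```

>>> play_rows --force 20 --steps '[[[0,0,0.014,0,0,0,0.07],[0,0,0.014,0,0,0,0.07],[0,0,0,0,0,0,0.07],[0,0,0,0,0,0,0.03],[0,0,0,0,0,0,0.03],[0,0,0,0,0,0,0.03],[0,0,0,0,0,0,0.03],[0,0,0,0,0,0,0.03],[0,0,0,0,0,0,0.03],[0,0,0,0,0,0,0.03]]]'

```text
time_s: 18.2
tool_pos: [0.555, -0.3602, 0.0048]
tool_rot: [180.0, -0.0, 9.0]
force: [0.4, -0.6, 2.7]
grip_width: 0.0456
grasp_force: 20.0
```

```bash
python3 plan.py 555,-360,90,9,30,30 638.3,-71.9,90,1.6,30 638.3,-71.9,30,1.6,30,30
```

```text
now 18.2 [ 555.  -360.2    4.8] [180.  -0.   9.] F [ 0.4 -0.6  2.7] 45.6 20.0
[[0.0, 0.0, -0.028, 0, 0, 0.0, 0.03], [0.0, 0.0, -0.029, 0, 0, 0.0, 0.03], [0.0, -0.0002, -0.0282, 0, 0, 0.001, 0.03], [0.016, -0.034, 0.0, 0, 0, 0.016, 0.03], [0.015, -0.034, 0.0, 0, 0, 0.016, 0.03], [0.015, -0.035, 0.0, 0, 0, 0.016, 0.03], [0.014, -0.034, 0.0, 0, 0, 0.016, 0.03], [0.014, -0.035, 0.0, 0, 0, 0.017, 0.03], [0.013, -0.035, 0.0, 0, 0, 0.016, 0.03], [0.013, -0.036, 0.0, 0, 0, 0.016, 0.03], [0.0117, -0.0352, 0.0, 0, 0, 0.016, 0.03], [0.0, 0.0, 0.02, 0, 0, 0.0, 0.03]]
[[0.0, 0.0, 0.02, 0, 0, 0.0, 0.03], [0.0, 0.0, 0.02, 0, 0, 0.0, 0.03]]
```

>>> play_rows --steps '[[[0.0,0.0,-0.028,0,0,0.0,0.03],[0.0,0.0,-0.029,0,0,0.0,0.03],[0.0,0,-0.028,0,0,0.001,0.03],[0.016,-0.034,0.0,0,0,0.016,0.03],[0.015,-0.034,0.0,0,0,0.016,0.03],[0.015,-0.035,0.0,0,0,0.016,0.03],[0.014,-0.034,0.0,0,0,0.016,0.03],[0.014,-0.035,0.0,0,0,0.017,0.03],[0.013,-0.035,0.0,0,0,0.016,0.03],[0.013,-0.036,0.0,0,0,0.016,0.03],[0.0117,-0.0352,0.0,0,0,0.016,0.03],[0.0,0.0,0.02,0,0,0.0,0.03]]]'

```text
time_s: 19.4
tool_pos: [0.6421, -0.0629, 0.0708]
tool_rot: [-179.7, -0.3, 2.2]
force: [1.3, 0.3, -1.7]
grip_width: 0.0456
grasp_force: 20.0
```

>>> play_rows --steps '[[[0,0,0.02,0,0,0,0.03],[0,0,0.015,0,0,0,0.03],[0,0,0,0,0,0,0.03],[0,0,0,0,0,0,0.03],[0,0,0,0,0,0,0.03],[0,0,0,0,0,0,0.03],[0,0,0,0,0,0,0.03]]]'

```text
time_s: 20.1
tool_pos: [0.6387, -0.0719, 0.0352]
tool_rot: [-180.0, -0.1, 1.6]
force: [0.1, -0.6, -1.6]
grip_width: 0.046
grasp_force: 20.0
```

```bash
python3 plan.py 638.3,-71.9,16.8,1.6,30,7
```

```text
now 20.1 [638.7 -71.9  35.2] [-1.8e+02 -1.0e-01  1.6e+00] F [ 0.1 -0.6 -1.6] 46.0 20.0
[[0.0, 0.0, 0.006, 0, 0, 0.0, 0.03], [0.0, 0.0, 0.006, 0, 0, 0.0, 0.03], [-0.0004, -0.0001, 0.0064, 0, 0, 0.0, 0.03]]
```

>>> play_rows --steps '[[[0,0,0.006,0,0,0,0.03],[0,0,0.006,0,0,0,0.03],[0,0,0.0055,0,0,0,0.03],[0,0,0,0,0,0,0.03],[0,0,0,0,0,0,0.03],[0,0,0,0,0,0,0.03]]]'

```text
time_s: 20.7
tool_pos: [0.6379, -0.0718, 0.0166]
tool_rot: [180.0, 0.0, 1.6]
force: [-0.3, -0.2, -1.2]
grip_width: 0.0458
grasp_force: 20.0
```

>>> play_rows --steps '[[[0,0,0.0007,0,0,0,0.03],[0,0,0,0,0,0,0.03],[0,0,0,0,0,0,0.06],[0,0,0,0,0,0,0.06],[0,0,0,0,0,0,0.06],[0,0,-0.01,0,0,0,0.06],[0,0,-0.04,0,0,0,0.06],[0,0,-0.045,0,0,0,0.06],[0,0,-0.045,0,0,0,0.06],[0,0,0,0,0,0,0.06]]]'

```text
time_s: 21.7
tool_pos: [0.6423, -0.0734, 0.1643]
tool_rot: [180.0, -0.7, 1.6]
force: [-0.1, -1.0, -0.4]
grip_width: 0.0598
grasp_force: 0.0
```

```bash
python3 plan.py 560,200,150,74.7,60 419.6,330,110,74.7,60 419.6,330,60,74.7,60,25
```

```text
now 21.7 [642.3 -73.4 164.3] [180.   -0.7   1.6] F [-0.1 -1.  -0.4] 59.8 0.0
[[-0.008, -0.031, 0.002, 0, 0, -0.142, 0.06], [-0.004, -0.031, 0.001, 0, 0, -0.142, 0.06], [0.0, -0.032, 0.002, 0, 0, -0.141, 0.06], [0.005, -0.031, 0.001, 0, 0, -0.142, 0.06], [0.01, -0.03, 0.002, 0, 0, -0.142, 0.06], [0.014, -0.029, 0.002, 0, 0, -0.142, 0.06], [0.017, -0.027, 0.001, 0, 0, -0.142, 0.06], [0.021, -0.023, 0.002, 0, 0, -0.142, 0.06], [0.0244, -0.0207, 0.0013, 0, 0, -0.141, 0.06], [0.018, -0.034, 0.008, 0, 0, 0.0, 0.06], [0.017, -0.034, 0.008, 0, 0, 0.0, 0.06], [0.018, -0.034, 0.008, 0, 0, 0.0, 0.06]]
[[0.018, -0.034, 0.008, 0, 0, 0.0, 0.06], [0.0173, -0.0338, 0.008, 0, 0, 0.0, 0.06], [0.0, 0.0, 0.025, 0, 0, 0.0, 0.06], [0.0, 0.0, 0.025, 0, 0, 0.0, 0.06]]
```

>>> play_rows --steps '[[[-0.008,-0.031,0.002,0,0,-0.142,0.06],[-0.004,-0.031,0.001,0,0,-0.142,0.06],[0.0,-0.032,0.002,0,0,-0.141,0.06],[0.005,-0.031,0.001,0,0,-0.142,0.06],[0.01,-0.03,0.002,0,0,-0.142,0.06],[0.014,-0.029,0.002,0,0,-0.142,0.06],[0.017,-0.027,0.001,0,0,-0.142,0.06],[0.021,-0.023,0.002,0,0,-0.142,0.06],[0.0244,-0.0207,0.0013,0,0,-0.141,0.06],[0.018,-0.034,0.008,0,0,0.0,0.06],[0.017,-0.034,0.008,0,0,0.0,0.06],[0.018,-0.034,0.008,0,0,0.0,0.06]]]'

```text
time_s: 22.9
tool_pos: [0.4704, 0.2802, 0.1181]
tool_rot: [180.0, -0.0, 74.7]
force: [0.2, 0.3, 0.7]
grip_width: 0.0599
grasp_force: 0.0
```

>>> play_rows --steps '[[[0.018,-0.034,0.008,0,0,0.0,0.06],[0.0173,-0.0338,0.008,0,0,0.0,0.06],[0.0,0.0,0.025,0,0,0.0,0.06],[0.0,0.0,0.025,0,0,0.0,0.06],[0,0,0,0,0,0,0.06],[0,0,0,0,0,0,0.06],[0,0,0,0,0,0,0.06],[0,0,0,0,0,0,0.06]]]'

```text
time_s: 23.7
tool_pos: [0.4163, 0.332, 0.0534]
tool_rot: [179.9, -0.1, 74.7]
force: [-0.3, -0.2, 0.5]
grip_width: 0.0601
grasp_force: 0.0
```

```bash
python3 plan.py 419.6,330,4,74.7,60,20
python3 - <<'E'
from h import *
G={"square_slab":(.5455,.0255,[.03]),"hex_slab":(.6383,-.0719,np.arange(0,1,.25))}
for n in("top","side"):
    c=read_camera(n)
    if n=="top":
        I=c["frame"][140:290,180:440,::-1]; cv2.imwrite("pics/mid.png",cv2.resize(I,None,fx=3,fy=3,interpolation=cv2.INTER_CUBIC))
    for t,(x,y,ys) in G.items():
        for s in silhouettes(n,t):
            v,u=np.nonzero(s["pixels"]); p=ray(c,(u.mean(),v.mean()),.025)
            if np.hypot(p[0]-x,p[1]-y)<.04:
                X,q=fit(c,t,s["pixels"],(x,y,ys),.012); print(n,t,np.round(X[:2]*1000,1),round(np.degrees(X[2]),1),round(q,3)); break
E
```

```text
now 23.7 [416.3 332.   53.4] [ 1.799e+02 -1.000e-01  7.470e+01] F [-0.3 -0.2  0.5] 60.1 0.0
[[0.0, 0.001, 0.016, 0, 0, 0.0, 0.06], [-0.001, 0.001, 0.017, 0, 0, 0.0, 0.06], [-0.0001, 0.0017, 0.0164, 0, 0, -0.001, 0.06]]
top square_slab [547.1  25.8] 2.6 0.906
top hex_slab [637.8 -71.4] 32.9 0.912
side square_slab [545.6  30.2] -1.9 0.671
side hex_slab [635.6 -68.2] 23.0 0.85
```

View pics/mid.png

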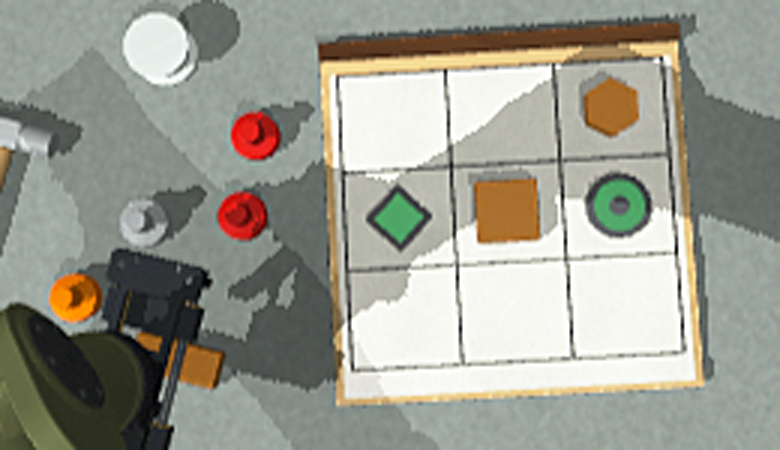

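The square and hex sit centred in their cells, at (507,210) and (611,107) in the picture, and the steel weight is at (143,222). Next is the bar.

>>> play_rows --force 20 --steps '[[[0,0.001,0.016,0,0,0,0.06],[-0.001,0.001,0.017,0,0,0,0.06],[0,0.001,0.016,0,0,0,0.06],[0,0,0,0,0,0,0.06],[0,0,0,0,0,0,0.015],[0,0,0,0,0,0,0.015],[0,0,0,0,0,0,0.015],[0,0,0,0,0,0,0.015],[0,0,0,0,0,0,0.015],[0,0,0,0,0,0,0.015],[0,0,0,0,0,0,0.015]]]'

```text
time_s: 25.1
tool_pos: [0.4182, 0.33, 0.0035]
tool_rot: [180.0, -0.0, 74.7]
force: [-0.6, -0.0, 4.0]
grip_width: 0.0339
grasp_force: 20.0
```

```bash
python3 plan.py 419.6,330,70,74.7,15,30 452.7,122.9,70,91.6,15 452.7,122.9,35,91.6,15,18
```

```text
now 25.1 [418.2 330.    3.5] [180.   -0.   74.7] F [-0.6 -0.   4. ] 33.9 20.0
[[0.0, 0.0, -0.022, 0, 0, 0.0, 0.015], [0.0, 0.001, -0.022, 0, 0, 0.0, 0.015], [0.0003, 0.0004, -0.0225, 0, 0, 0.0, 0.015], [-0.038, 0.017, 0.0, 0, 0, -0.059, 0.015], [-0.039, 0.015, 0.0, 0, 0, -0.059, 0.015], [-0.04, 0.013, 0.0, 0, 0, -0.059, 0.015], [-0.041, 0.01, 0.0, 0, 0, -0.059, 0.015], [-0.0412, 0.0082, 0.0, 0, 0, -0.059, 0.015], [0.0, 0.0, 0.018, 0, 0, 0.0, 0.015], [0.0, 0.0, 0.017, 0, 0, 0.0, 0.015]]
```

>>> play_rows --steps '[[[0.0,0.0,-0.022,0,0,0.0,0.015],[0.0,0.001,-0.022,0,0,0.0,0.015],[0.0003,0.0004,-0.0225,0,0,0.0,0.015],[-0.038,0.017,0.0,0,0,-0.059,0.015],[-0.039,0.015,0.0,0,0,-0.059,0.015],[-0.04,0.013,0.0,0,0,-0.059,0.015],[-0.041,0.01,0.0,0,0,-0.059,0.015],[-0.0412,0.0082,0.0,0,0,-0.059,0.015],[0.0,0.0,0.018,0,0,0.0,0.015],[0.0,0.0,0.017,0,0,0.0,0.015],[0,0,0,0,0,0,0.015],[0,0,0,0,0,0,0.015]]]'

```text
time_s: 26.3
tool_pos: [0.4519, 0.1225, 0.0343]
tool_rot: [-179.9, 0.0, 91.6]
force: [-0.2, -0.8, -1.0]
grip_width: 0.0334
grasp_force: 20.0
```

>>> play_rows --steps '[[[0,0,0,0,0,0,0.015],[0,0,0,0,0,0,0.015],[0,0,0,0,0,0,0.015],[0,0,0,0,0,0,0.015]]]'

```text
time_s: 26.7
tool_pos: [0.4526, 0.1229, 0.0348]
tool_rot: [180.0, -0.0, 91.6]
force: [-0.5, 0.0, -0.8]
grip_width: 0.034
grasp_force: 20.0
```

```bash
python3 plan.py 452.7,122.9,15.5,91.6,15,7
```

```text
now 26.7 [452.6 122.9  34.8] [180.   -0.   91.6] F [-0.5  0.  -0.8] 34.0 20.0
[[0.0, 0.0, 0.006, 0, 0, 0.0, 0.015], [0.0, 0.0, 0.007, 0, 0, 0.0, 0.015], [0.0, 0.0001, 0.0063, 0, 0, 0.0, 0.015]]
```

>>> play_rows --steps '[[[0,0,0.006,0,0,0,0.015],[0,0,0.007,0,0,0,0.015],[0,0,0.006,0,0,0,0.015],[0,0,0,0,0,0,0.015],[0,0,0,0,0,0,0.015],[0,0,0,0,0,0,0.015]]]'

```text
time_s: 27.3
tool_pos: [0.4522, 0.1225, 0.0151]
tool_rot: [-180.0, 0.0, 91.6]
force: [0.4, 0.1, -0.8]
grip_width: 0.0338
grasp_force: 20.0
```

>>> play_rows --steps '[[[0,0,0,0,0,0,0.05],[0,0,0,0,0,0,0.05],[0,0,0,0,0,0,0.05],[0,0,-0.01,0,0,0,0.05],[0,0,-0.04,0,0,0,0.05],[0,0,-0.045,0,0,0,0.05],[0,0,-0.045,0,0,0,0.05],[0,0,0,0,0,0,0.05],[0,0,0,0,0,0,0.05]]]'

```text
time_s: 28.2
tool_pos: [0.4532, 0.123, 0.1571]
tool_rot: [179.8, -0.1, 91.6]
force: [-0.0, -0.7, -0.6]
grip_width: 0.05
grasp_force: 0.0
```

```bash
python3 plan.py 480,280,150,123,50 545.3,358.1,130,123,50 545.3,358.1,70,123,50,30
```

```text
now 28.2 [453.2 123.  157.1] [ 1.798e+02 -1.000e-01  9.160e+01] F [-0.  -0.7 -0.6] 50.0 0.0
[[0.039, 0.008, 0.002, 0, 0, -0.137, 0.05], [0.038, 0.013, 0.002, 0, 0, -0.137, 0.05], [0.035, 0.018, 0.001, 0, 0, -0.137, 0.05], [0.0329, 0.0227, 0.0021, 0, 0, -0.137, 0.05], [0.01, 0.032, 0.007, 0, 0, 0.0, 0.05], [0.01, 0.033, 0.006, 0, 0, 0.0, 0.05], [0.0099, 0.0323, 0.007, 0, 0, 0.0, 0.05], [0.0, 0.0, 0.02, 0, 0, 0.0, 0.05], [0.0, 0.0, 0.02, 0, 0, 0.0, 0.05], [0.0, 0.0, 0.02, 0, 0, 0.0, 0.05]]
```

>>> play_rows --steps '[[[0.039,0.008,0.002,0,0,-0.137,0.05],[0.038,0.013,0.002,0,0,-0.137,0.05],[0.035,0.018,0.001,0,0,-0.137,0.05],[0.0329,0.0227,0.0021,0,0,-0.137,0.05],[0.01,0.032,0.007,0,0,0.0,0.05],[0.01,0.033,0.006,0,0,0.0,0.05],[0.0099,0.0323,0.007,0,0,0.0,0.05],[0.0,0.0,0.02,0,0,0.0,0.05],[0.0,0.0,0.02,0,0,0.0,0.05],[0,0,0,0,0,0,0.05],[0,0,0,0,0,0,0.05],[0,0,0,0,0,0,0.05]]]'

```text
time_s: 29.4
tool_pos: [0.5449, 0.3577, 0.0891]
tool_rot: [179.9, -0.0, 123.0]
force: [-0.2, -0.2, 0.8]
grip_width: 0.0505
grasp_force: 0.0
```

```bash
sed -e 's/^G=.*/G={"square_slab":(.5455,.0255,[.03],.012),"hex_slab":(.6383,-.0719,[.5,.6,.03],.012),"bar_slab":(.4527,.1229,[.03],.012),/' -e 's/^"weight":(.544,.36,\[0\],0)/"weight":(.544,.36,[0],0)/' m.py > m2.py; sed -i 's/fit.png/fit2.png/' m2.py; python3 plan.py 545.3,358.1,25,123,50,22; python3 m2.py
```

```text
now 29.4 [544.9 357.7  89.1] [179.9  -0.  123. ] F [-0.2 -0.2  0.8] 50.5 0.0
[[0.0, 0.0, 0.021, 0, 0, 0.0, 0.05], [0.0, 0.0, 0.022, 0, 0, 0.0, 0.05], [0.0001, 0.0006, 0.0211, 0, 0, 0.0, 0.05]]
top square_slab [547.  26.] 2.6 0.911
top hex_slab [637.2 -71.4] 34.5 0.903
top bar_slab [453.  123.6] 1.5 0.885
top weight none
top board [546.1  24.3] 1.6 0.876
top roundel [549.9 -75.1] 5.3 0.917
top quarry [542.7 124.6] 0.7 0.884
side square_slab [544.6  28.1] 1.3 0.888
side hex_slab none
side bar_slab none
side weight [544.8 359.6] 13.3 0.826
side board none
side roundel [547.8 -73.4] 9.8 0.9
side quarry [542.  126.1] 2.7 0.766
```

View pics/fit2.png

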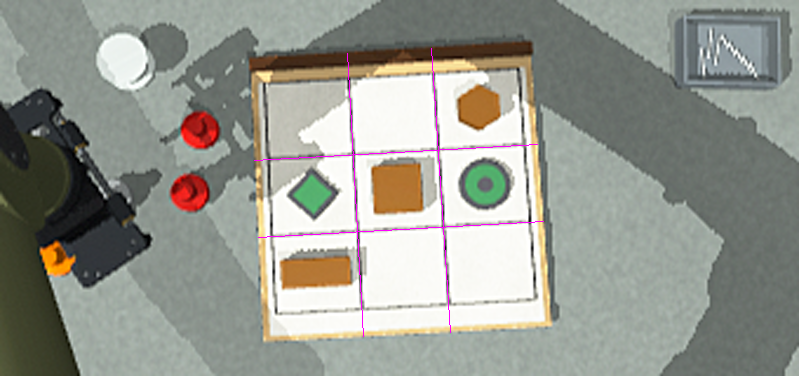

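All three slabs lie in their cells: bar at (316,272), square at (397,189), hex at (478,107) in the crop. They're within about 2 mm and 1° of the targets. Now the weight.

>>> play_rows --force 25 --steps '[[[0,0,0.021,0,0,0,0.05],[0,0,0.022,0,0,0,0.05],[0,0,0.02,0,0,0,0.05],[0,0,0,0,0,0,0.05],[0,0,0,0,0,0,0.005],[0,0,0,0,0,0,0.005],[0,0,0,0,0,0,0.005],[0,0,0,0,0,0,0.005],[0,0,0,0,0,0,0.005],[0,0,0,0,0,0,0.005],[0,0,0,0,0,0,0.005]]]'

```text
time_s: 31.3
tool_pos: [0.545, 0.3581, 0.0261]
tool_rot: [179.9, -0.0, 123.0]
force: [-0.9, -0.9, 3.8]
grip_width: 0.0195
grasp_force: 25.0
```

```bash
python3 plan.py 545.3,358.1,120,123,5,33 545.5,25.5,120,92,5 545.5,25.5,80,92,5,20
```

```text
now 31.3 [545.  358.1  26.1] [179.9  -0.  123. ] F [-0.9 -0.9  3.8] 19.5 25.0
[[0.0, 0.0, -0.031, 0, 0, 0.0, 0.005], [0.0, 0.0, -0.032, 0, 0, 0.0, 0.005], [-0.0002, 0.0003, -0.0309, 0, 0, 0.0, 0.005], [-0.035, -0.023, 0.0, 0, 0, 0.068, 0.005], [-0.036, -0.02, 0.0, 0, 0, 0.067, 0.005], [-0.038, -0.018, 0.0, 0, 0, 0.068, 0.005], [-0.038, -0.015, 0.0, 0, 0, 0.068, 0.005], [-0.04, -0.012, 0.0, 0, 0, 0.067, 0.005], [-0.041, -0.01, 0.0, 0, 0, 0.068, 0.005], [-0.041, -0.007, 0.0, 0, 0, 0.068, 0.005], [-0.0409, -0.0042, 0.0, 0, 0, 0.067, 0.005], [0.0, 0.0, 0.013, 0, 0, 0.0, 0.005]]
[[0.0, 0.0, 0.014, 0, 0, 0.0, 0.005], [0.0, 0.0, 0.013, 0, 0, 0.0, 0.005]]
```

>>> play_rows --steps '[[[0.0,0.0,-0.031,0,0,0.0,0.005],[0.0,0.0,-0.032,0,0,0.0,0.005],[0,0.0003,-0.031,0,0,0.0,0.005],[-0.035,-0.023,0.0,0,0,0.068,0.005],[-0.036,-0.02,0.0,0,0,0.067,0.005],[-0.038,-0.018,0.0,0,0,0.068,0.005],[-0.038,-0.015,0.0,0,0,0.068,0.005],[-0.04,-0.012,0.0,0,0,0.067,0.005],[-0.041,-0.01,0.0,0,0,0.068,0.005],[-0.041,-0.007,0.0,0,0,0.068,0.005],[-0.0409,-0.0042,0.0,0,0,0.067,0.005],[0.0,0.0,0.013,0,0,0.0,0.005]]]'

```text
time_s: 32.5
tool_pos: [0.5452, 0.0168, 0.1073]
tool_rot: [179.9, 0.2, 91.3]
force: [-0.1, -0.8, -3.4]
grip_width: 0.0194
grasp_force: 25.0
```

>>> play_rows --steps '[[[0,0,0.014,0,0,0,0.005],[0,0,0.013,0,0,0,0.005],[0,0,0,0,0,0,0.005],[0,0,0,0,0,0,0.005],[0,0,0,0,0,0,0.005],[0,0,0,0,0,0,0.005],[0,0,0,0,0,0,0.005],[0,0,0,0,0,0,0.005]]]'

```text
time_s: 33.3
tool_pos: [0.5452, 0.0254, 0.0797]
tool_rot: [180.0, -0.0, 92.0]
force: [0.4, 0.6, -2.7]
grip_width: 0.0197
grasp_force: 25.0
```

```bash
python3 plan.py 545.5,26,61,92,5,5
```

```text
now 33.3 [545.2  25.4  79.7] [180.  -0.  92.] F [ 0.4  0.6 -2.7] 19.7 25.0
[[0.0, 0.0, 0.005, 0, 0, 0.0, 0.005], [0.0, 0.0, 0.004, 0, 0, 0.0, 0.005], [0.0, 0.0, 0.005, 0, 0, 0.0, 0.005], [0.0006, 0.0003, 0.0047, 0, 0, 0.0, 0.005]]
```

>>> play_rows --steps '[[[0,0,0.005,0,0,0,0.005],[0,0,0.005,0,0,0,0.005],[0,0,0.005,0,0,0,0.005],[0.0006,0.0003,0.003,0,0,0,0.005],[0,0,0.001,0,0,0,0.005],[0,0,0,0,0,0,0.005],[0,0,0,0,0,0,0.005],[0,0,0,0,0,0,0.005]]]'

```text
time_s: 34.1
tool_pos: [0.5453, 0.0259, 0.0604]
tool_rot: [180.0, -0.0, 92.0]
force: [-0.2, 0.1, -2.9]
grip_width: 0.0194
grasp_force: 25.0
```

>>> play_rows --steps '[[[0,0,0.0005,0,0,0,0.005],[0,0,0,0,0,0,0.005],[0,0,0.0005,0,0,0,0.005],[0,0,0,0,0,0,0.005],[0,0,0,0,0,0,0.005]]]'

```text
time_s: 34.6
tool_pos: [0.5454, 0.0259, 0.0601]
tool_rot: [180.0, -0.0, 92.0]
force: [-2.8, -0.5, 6.0]
grip_width: 0.0192
grasp_force: 25.0
```

Contact made (6 N). I'll release and retreat.

>>> play_rows --steps '[[[0,0,-0.0005,0,0,0,0.005],[0,0,0,0,0,0,0.03],[0,0,0,0,0,0,0.045],[0,0,0,0,0,0,0.045],[0,0,0,0,0,0,0.045],[0,0,-0.02,0,0,0,0.045],[0,0,-0.04,0,0,0,0.045],[0,0,-0.04,0,0,0,0.045],[0,0,-0.04,0,0,0,0.045],[0.03,-0.01,0,0,0,0,0.045],[0.04,-0.01,0,0,0,0,0.045],[0.04,-0.01,0,0,0,0,0.045]]]'

```text
time_s: 35.8
tool_pos: [0.5113, 0.1356, 0.2005]
tool_rot: [179.9, -0.1, 91.9]
force: [0.4, -0.2, -0.5]
grip_width: 0.0453
grasp_force: 0.0
```

>>> play_rows --steps '[[[0.04,0,0,0,0,0,0.045],[0.04,0,0,0,0,0,0.045],[0.04,0,0,0,0,0,0.045],[0.04,0,0,0,0,0,0.045],[0.04,0,0,0,0,0,0.045],[0.04,0,0,0,0,0,0.045],[0.02,0,0,0,0,0,0.045],[0,0,0,0,0,0,0.045],[0,0,0,0,0,0,0.045]]]'

```text
time_s: 36.7
tool_pos: [0.5024, 0.3939, 0.1994]
tool_rot: [180.0, 0.1, 92.0]
force: [1.6, -0.8, 0.5]
grip_width: 0.0447
grasp_force: 0.0
```

```bash
sed -e 's/"weight":(.544,.36,\[0\],0)/"weight":(.5455,.026,[0],.034)/' -e 's/fit2/fit3/' m2.py > m3.py; python3 m3.py; python3 -c "
from h import *
c=read_camera('side'); I=c['frame'][120:270,230:420,::-1]; cv2.imwrite('pics/fin_side.png',cv2.resize(I,None,fx=4,fy=4,interpolation=cv2.INTER_CUBIC))"
```

```text
top square_slab [546.6  26.4] 2.6 0.478
top hex_slab [637.2 -70.2] 35.4 0.911
top bar_slab [452.8 122.9] 1.7 0.91
top weight [546.3  26.3] 10.6 0.874
top board [546.5  24. ] 1.7 0.875
top roundel [548.8 -74.7] 3.9 0.939
top quarry [541.8 124.2] 1.9 0.885
side square_slab [543.2  27.9] 6.0 0.438
side hex_slab none
side bar_slab none
side weight [544.4  26.9] 4.3 0.862
side board none
side roundel [546.3 -73.8] 8.8 0.916
side quarry none
```

View pics/fit3.png

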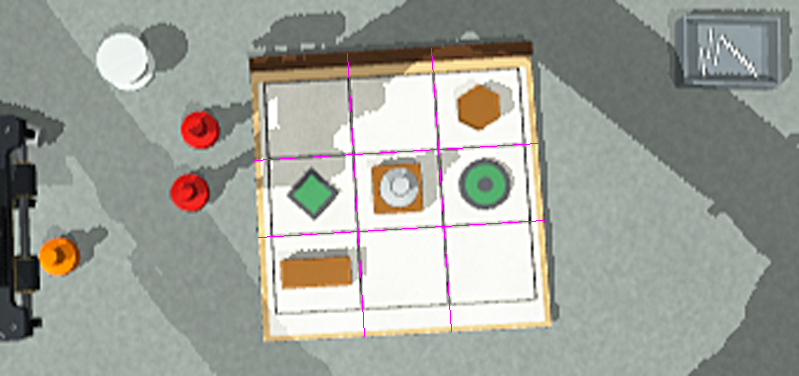

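View pics/fin_side.png

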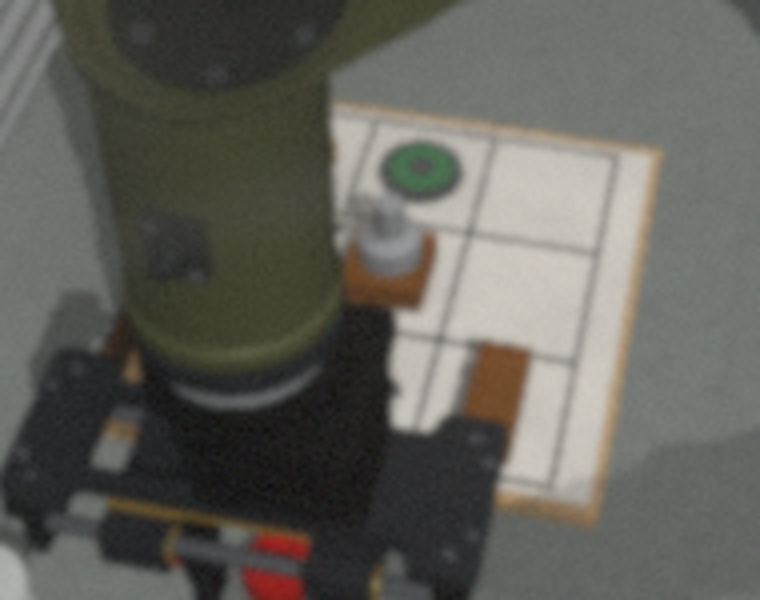

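The pictures show the weight upright on the middle of the square (top crop (400,187), side crop (390,240)). The bar is at (316,272) and the hex at (478,107), each centred in its cell, and the bystanders haven't moved. I'm handing it in.

```bash
python3 -c "
from cell import *
print(sign_off())"
```

```text
the job is handed in; nothing more can be done
None
```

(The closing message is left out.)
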